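Re-aim a clamped automaton bird

ROBOT

A 6-joint arm with a two-finger parallel gripper is mounted at the origin on the work surface. World frame = base frame: x ahead of the robot, y to its left, z up, the work surface at z = 0. Lengths are in m, angles in rad, forces in N, time in s.
With the tool pointing down it reaches from about 0.225 to 0.875 m from the base axis. Payload 3.4 kg.
Tool frame: the origin (TCP) lies at the very end of the fingers, on their centre line; the grasp point (between the pads) lies 19 mm behind it; z points along the fingers, x is the direction in which the jaws open and shut, and the axes are right-handed (so a half turn about z gives the same grasp; the last joint's range is limited). The gripper opens to 85 mm and grips with 20 to 120 N. Pads are 22 mm wide; open, the fingers measure 114 mm over their backs; the gripper's body (76 mm by 85 mm) begins 54 mm behind the grasp point. The pads swing forward as they close: fully open they stand 13 mm farther back than shut.
Start: joints at [1.042, 0.276, 1.505, -0, 1.361, -0.121], TCP at [0.228, 0.528, 0.231] pointing down, gripper open.
Joint ranges: [-2.89, 2.89], [-0.75, 2.08], [0.22, 2.7], [-1.18, 4.32], [0.11, 2.71], [-2.7, 2.7]. Speed limits (rad/s): [2.57, 2.57, 3.14, 3.14, 3.14, 3.14].

INTERFACE

Orientations are given as a unit quaternion [w, x, y, z].
In Python, from rig import manip gives the robot as it stands.
- The arm moves only by the tool send_rows, never from a script. Its argument "increments" is a list of rows, each a list of 5 numbers: the opening, from 0 (shut) to 1 (fully open), then the shift along the tool's x, y, z in m, then the turn about the tool's z in rad. A call has 1 to 8 rows; each row shifts and turns the commanded pose from where the row before left it, along the tool's axes as they then stand; what a row does not reach is not made up. A row lasts 1/8 s, in which the tool goes at most 62.5 mm and 10.7 degrees, less where a joint would pass 70% of its speed; a pose out of reach is approached as far as the arm can. A call is refused whole if a number of a shift passes 0.0625 or a number of a turn 0.188, either way. A call with a gripper value outside its range is refused whole. The fingers move at their own pace and stop on an object; "squeeze" is the grip in N (left out, the last holds). Time passes only in rows, so rows that do not move let the fingers close. It gives the time, the measured TCP pose, the force and the opening at its end, in the units of the state.
- manip.get_state(): the state, without advancing time (a new reading comes with each control period).
- manip.get_image(name): name is "scene" or "side" or "wrist"; returns the picture (400x640x3 uint8, red, green, blue); there is no depth.
- manip.calibration(name): a dict with "fx", "fy", "cx", "cy" (pixels), "camera_from_world" (4x4, takes a point from world to camera coordinates). Camera axes: x right, y up, looking along -z (the intrinsics and any distortion apply to the point x, -y, -z); pixel columns grow to the right and rows downward; lengths in m; the calibration is good to about 2 mm. The wrist camera is an equidistant fisheye: a pixel r from the principal point sees the ray r / f radians off the axis. A picture is of the moment at which its call begins: read the wrist's pose just before it. calibration takes no time and is no camera call; for the wrist camera it gives the pose at the moment of the call.
- manip.sign_off(): hands the job in, once; it reports no verdict.
The state is a dict: "clock": time; "qpos": joint angles; "qd": joint speeds; "effort": joint torques, N m; "position": TCP position; "ee_rot": TCP orientation; "contact_force": force on the tool from outside, world axes, zero at the start; "moment": the same for the moment, N m; "width": finger opening in m.
Only numpy, scipy, OpenCV 4.12 (cv2) and the standard library are available. Lean on these libraries where they do the work, as an engineer would, in place of code of your own. Each camera call takes 0.05 s, during which the arm holds its last target.

TASK

The blue wooden bird on its dowel is held in the side clamp facing the wrong way. Back the clamp's black screw knob off (anticlockwise, less than half a turn) just enough to free the dowel, turn the bird in place, without lifting it out, until its beak points straight at the green marker on the base plate, then tighten the screw firmly again and let go. Leave the other things on the table undisturbed.

Things in the scene. Friction and masses are not known exactly. Their poses are not given: they have to be found in the camera images.
- clamp: side clamp fixed to the table, plywood base plate 130 x 285 x 12 mm. Origin on the table under the dowel's axis. In its frame: dark wooden V-block (top at 62 mm) on the -y side of the dowel; steel jaw (top 62 mm) on the +y side, driven along y by a grey housing 50 x 100 mm (y 65 to 165 mm, top 60 mm) that carries the screw knob at y = 130 mm. The +x side is open and carries the two markers
- screw (a joint): clamp screw, rad; grows anticlockwise seen from above, which loosens. Starts tight (-0.2 to 0.2); end stop, tightest and safe, at -0.4. Hidden gearing moves the jaw 3 mm per rad through an 8 N/mm spring: jaw force about 13 N at 0, 17 N less per rad; the jaw leaves the dowel at 0.67 and stands 1.5 mm off it, enough to turn it, at 1.15. Friction 0.12 N m: it stays where it is left
- screw_grip (a point): point on the knob's axis at the height to grip it, 92 mm above the table, 14 mm below the top of the black grip bar. The bar is 46 mm long (its own x axis, which turns with the knob; white line on its -x end), 14 mm thick (y), and stands 36 mm tall on a 46 mm disc whose top is 70 mm above the table
- jaw: steel jaw of the clamp, 30 x 12 x 40 mm, moves along the clamp's y; it presses the dowel against the V-block. Its frame lies on the clamp's origin when the jaw is as built
- bird: loose part, about 140 g: dowel 30 mm diameter, 75 mm tall, carrying a blue bird. Origin at the centre of the dowel's foot, on the base plate 12 mm above the table; z up; x towards the orange beak (tip at x = 60 mm). The trunk: a block centred on the axis, 70 mm long (x), 24 mm thick (y), 75 to 111 mm above the origin (grip it across y at about 96 mm); head at +x, top 131 mm; tail to x = -57 mm
- marker_green: fixed green disc 24 mm diameter, 8 mm thick, on the base plate 55 to 85 mm from the dowel's axis, to the left or right of where the bird first faces; origin at the centre of its underside. The beak is to point at it (marker on the bird's +x axis seen from above)
- marker_red: fixed red disc of the same size on the other side; not wanted
- tape: bystander: yellow roll, 60 mm diameter, 20 mm tall, loose; origin at the centre of its underside
- jar: bystander: small jar with white cap, 40 mm diameter, 50 mm tall, loose; origin at the centre of its underside
- spool: bystander: orange thread spool, 26 mm diameter, 35 mm tall, loose; origin at the centre of its underside
- mug: bystander: white mug, 80 mm diameter, 90 mm tall, loose; origin at the centre of its underside
- tin: bystander: empty steel tin, 72 mm diameter, 100 mm tall, loose; origin at the centre of its underside
- driver: bystander: blue-handled screwdriver, 200 mm long, lying, loose; origin under its middle

How it is judged:
On the way, in this order (a step that is already met when the one before it is completed fails the run):
1. the screw is backed off and the jaw no longer presses on the dowel (value of joint screw above 0.6 rad and contact force between jaw and bird below 1 N), for 0.1 s.
2. the bird is turned so that its beak points at the green marker (within 10 mm sideways), the screw still slack (y of marker_green in the frame of bird between -0.01 and 0.01 m and x of marker_green in the frame of bird above 0.02 m and value of joint screw above 0.45 rad), for 0.1 s.
At the end, for the whole second after the job is handed in: The bird stands upright (within 0.06 rad) on the base plate in the V-block (axis within 5 mm, foot within 5 mm of the plate), its beak pointing at the green marker (marker within 10 mm of the bird's +x line), the jaw pressing on the dowel with more than 8 N, all at rest (y of marker_green in the frame of bird between -0.01 and 0.01 m and x of marker_green in the frame of bird above 0.02 m and contact force between jaw and bird above 8 N and angle between bird's own z axis and vertical below 0.06 rad and horizontal distance between bird and clamp below 0.005 m and z of bird in the frame of clamp below 0.017 m and linear speed of bird below 0.01 m/s and angular speed of bird below 0.1 rad/s); the robot touches nothing.
It fails at once if the screw is backed off by more than half a turn (value of joint screw above 3.4 rad).
It fails at once if the bird is lifted or pulled out of the clamp (its foot more than 15 mm from its start) or tipped over (distance of bird from where it was at the start of the episode above 0.015 m or angle between bird's own z axis and vertical above 0.3 rad).
It fails at once if a bystander is moved more than 20 mm (distance of any of tape, jar, spool, mug, tin, driver from where it was at the start of the episode above 0.02 m).
It also fails if it takes over 61 s, if anything falls off the work surface, if the arm or the gripper's body presses on something with over 40 N, if the wrist force passes 120 N, or if a joint passes its speed limit or range.

## Working session

There is one attempt and no reset: what is moved stays moved. The work goes in short steps, Python scripts to look and compute and a tool call to move; the robot and the scene stay as the last step left them, time stands still between calls to the robot, and variables do not carry over. Pictures are saved under pics/ and viewed, and the job is handed in when it is done.

Besides the shell and the picture viewer there is one more tool, called after "Call:" by a JSON object that holds its "op" and its "data", one argument or row to a line. send_rows: Moves the arm, as the interface text tells. Its arguments: {"type":"object","properties":{"increments":{"type":"array","items":{"type":"array","items":{"type":"number"}}},"squeeze":{"type":"number"}},"required":["increments"]}

```bash
ls; mkdir -p pics
python3 - <<'E'
from rig import manip
import cv2
for n in ["scene","side","wrist"]:
    c=manip.calibration(n); im=manip.get_image(n)
    cv2.imwrite(f"pics/{n}0.png",im[:,:,::-1]); print(n,c)
print(manip.get_state())
E
```

```text
pics
scene {'fx': 463.9355054551999, 'fy': 463.9355054551999, 'cx': 321.54211970894835, 'cy': 202.87221147761724, 'camera_from_world': array([[-0.81858539,  0.57393894, -0.0226286 ,  0.41552103],
       [-0.3710637 , -0.49833945,  0.78356207,  0.13520983],
       [ 0.43844006,  0.64980912,  0.6209013 , -1.6191647 ],
       [ 0.        ,  0.        ,  0.        ,  1.        ]])}
side {'fx': 512.3012949371544, 'fy': 512.3012949371544, 'cx': 320.19703214691606, 'cy': 205.44471439687558, 'camera_from_world': array([[ 0.96405455, -0.26507169,  0.01832559, -0.49526586],
       [ 0.17581334,  0.68809622,  0.70399805, -0.1859273 ],
       [-0.19921972, -0.67547064,  0.70996543, -1.40521874],
       [ 0.        ,  0.        ,  0.        ,  1.        ]])}
wrist {'fx': 309.70691628693146, 'fy': 309.70691628693146, 'cx': 317.37241786058394, 'cy': 200.69672792583077, 'camera_from_world': array([[ 0.39578635,  0.91834079, -0.00183524, -0.57307157],
       [-0.88445283,  0.38064192, -0.2699165 ,  0.03669416],
       [-0.24717676,  0.10845245,  0.96288198, -0.37926872],
       [ 0.        ,  0.        ,  0.        ,  1.        ]])}
{'clock': 0.15, 'qpos': array([ 1.04198726e+00,  2.76476431e-01,  1.50583508e+00,  4.38653752e-06,
        1.36070405e+00, -1.20993033e-01]), 'qd': array([ 0.00010947, -0.00273778, -0.00275603,  0.00090147, -0.00106552,
       -0.00058707]), 'effort': array([ 8.92057087e-04, -4.17144620e+01, -2.46032721e+01, -1.68679690e-04,
        7.67816382e-03, -3.11945337e-05]), 'position': array([0.22784997, 0.52750506, 0.23062608]), 'ee_rot': array([ 3.14244869e-04,  8.35645125e-01,  5.49269258e-01, -6.38297441e-04]), 'contact_force': array([ 0.12453008, -1.06952483, -0.50723848]), 'moment': array([ 0.02376074,  0.02390037, -0.01489848]), 'width': 0.08517779258461718}
```

View pics/scene0.png

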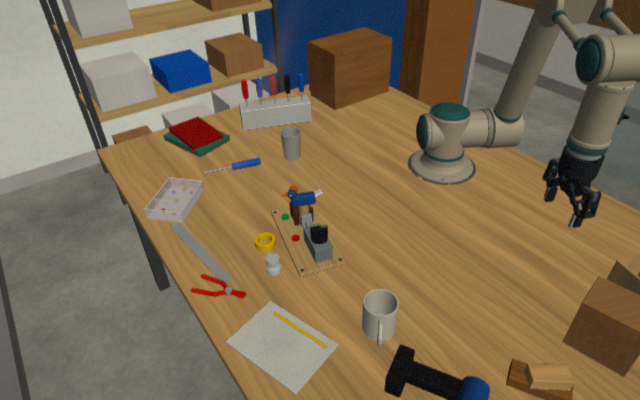

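View pics/side0.png

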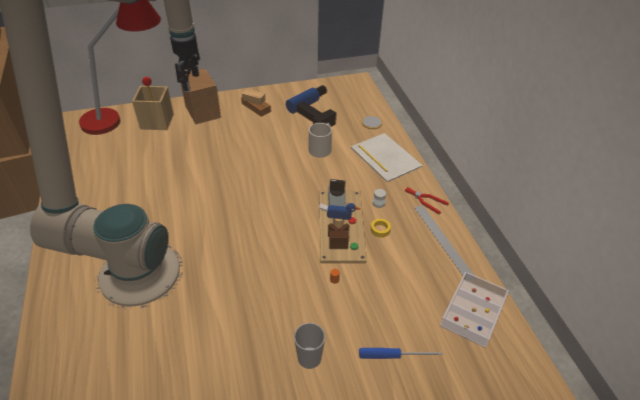

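View pics/wrist0.png

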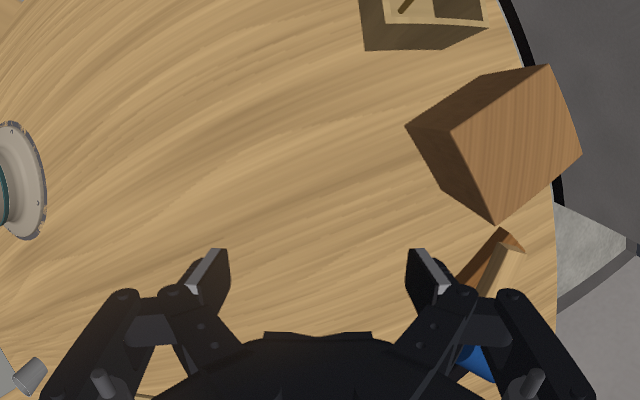

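Run:
```python
import cv2
a=cv2.imread("pics/side0.png")[165:285,290:430]; cv2.imwrite("pics/sidec.png",cv2.resize(a,None,fx=5,fy=5,interpolation=cv2.INTER_CUBIC)[:600,:800])
a=cv2.imread("pics/scene0.png")[175:285,235:375]; cv2.imwrite("pics/scenec.png",cv2.resize(a,None,fx=5,fy=5,interpolation=cv2.INTER_CUBIC)[:600,:800])
```

```text
(no output)
```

View pics/sidec.png

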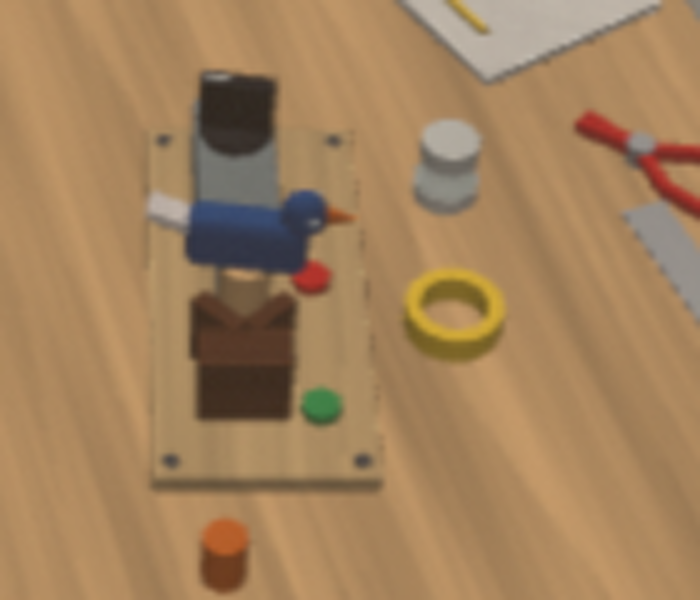

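View pics/scenec.png

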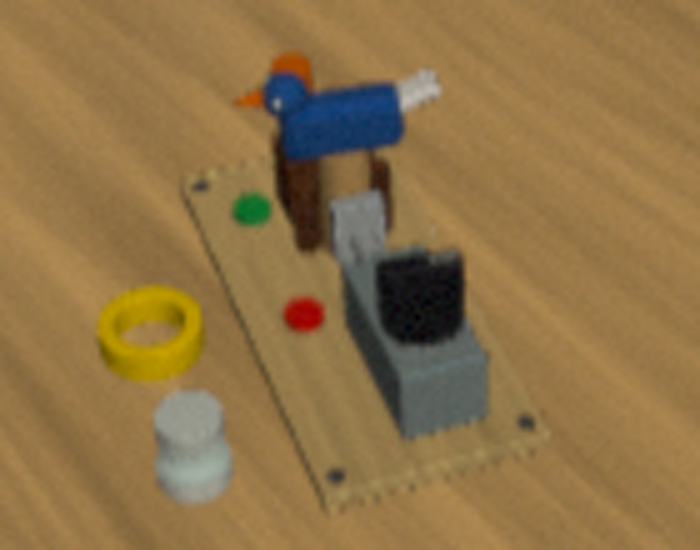

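```bash
cat > h.py <<'E'
import numpy as np, cv2
from rig import manip
def ray(cal,u,v,fish=False):
    T=cal["camera_from_world"]; R=T[:3,:3]; o=-R.T@T[:3,3]
    x=(u-cal["cx"])/cal["fx"]; y=(v-cal["cy"])/cal["fy"]
    if fish:
        r=np.hypot(x,y); s=np.sin(r)/r if r>1e-9 else 1.; d=np.array([x*s,-y*s,-np.cos(r)])
    else: d=np.array([x,-y,-1.])
    return o,R.T@d
def plane(cal,u,v,z,fish=False):
    o,d=ray(cal,u,v,fish); return o+d*(z-o[2])/d[2]
def proj(cal,p,fish=False):
    T=cal["camera_from_world"]; q=T[:3,:3]@np.asarray(p)+T[:3,3]; x,y,z=q[0],-q[1],-q[2]
    if fish:
        h=np.hypot(x,y); r=np.arctan2(h,z); return np.array([cal["cx"]+cal["fx"]*r*x/h,cal["cy"]+cal["fy"]*r*y/h])
    return np.array([cal["cx"]+cal["fx"]*x/z,cal["cy"]+cal["fy"]*y/z])
E
python3 - <<'E'
from h import *
np.set_printoptions(precision=4,suppress=True)
s=manip.calibration("side");c=manip.calibration("scene")
for n,u,v in [("BL",152,478),("BR",380,480),("TR",357,130),("TL",150,133)]: print(n,plane(s,290+u/5,165+v/5,.012))
for n,u,v in [("BR",183,185),("TR",328,500),("TL",548,435)]: print(n,plane(c,235+u/5,175+v/5,.012))
print("green",plane(s,290+322/5,165+403/5,.02),plane(c,235+252/5,175+207/5,.02))
print("red",plane(s,290+312/5,165+275/5,.02),plane(c,235+304/5,175+312/5,.02))
print("knobtop",plane(s,290+238/5,165+75/5,.106),plane(c,235+420/5,175+258/5,.106))
E
```

```text
BL [ 0.489  -0.0912  0.012 ]
BR [ 0.6123 -0.1246  0.012 ]
TR [0.6907 0.1484 0.012 ]
TL [0.5619 0.1783 0.012 ]
BR [ 0.6149 -0.1118  0.012 ]
TR [0.6845 0.1577 0.012 ]
TL [0.5638 0.1881 0.012 ]
green [ 0.5957 -0.0691  0.02  ] [ 0.5965 -0.0604  0.02  ]
red [0.621  0.0278 0.02  ] [0.6212 0.036  0.02  ]
knobtop [0.5984 0.1193 0.106 ] [0.5961 0.1188 0.106 ]
```

Call:
{"op": "send_rows", "data": {
  "increments": [
    [1,-0.028,0.055,-0.005,-0.02],
    [1,-0.028,0.055,-0.005,-0.02],
    [1,-0.028,0.055,0,-0.02],
    [1,-0.028,0.055,0,-0.02],
    [1,-0.028,0.055,0,-0.02],
    [1,-0.028,0.055,0,-0.02],
    [1,-0.028,0.055,0,-0.02],
    [1,0,0,0,0]
  ]
}}

```text
clock: 1.15
position: [0.526, 0.2093, 0.2405]
ee_rot: [0.001, 0.797, 0.604, -0.0]
contact_force: [-0.3, 0.5, -0.1]
width: 0.0853
```

Run:
```python
from h import *
s=manip.get_state();c=manip.calibration("wrist"); im=manip.get_image("wrist")
cv2.imwrite("pics/w1.png",im[:,:,::-1]); np.savez("w1.npz",**c)
print(s["position"],s["ee_rot"],s["clock"]); T=c["camera_from_world"];print(-T[:3,:3].T@T[:3,3])
```

```text
[0.52597287 0.20926193 0.24050579] [ 7.19693895e-04  7.96905031e-01  6.04104132e-01 -2.26569915e-04] 1.15
[0.46043277 0.22659268 0.38396777]
```

View pics/w1.png

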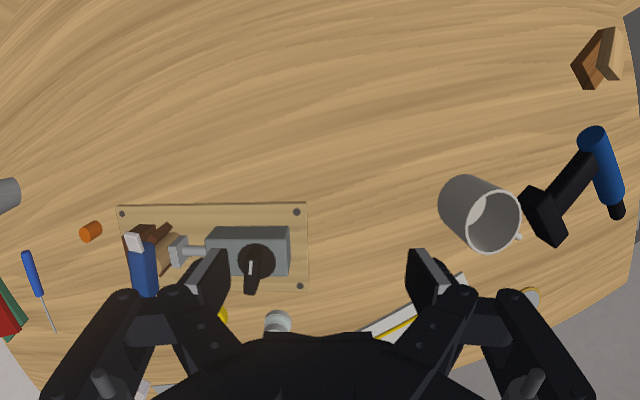

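Call:
{"op": "send_rows", "data": {
  "increments": [
    [1,-0.05,-0.01,0,0],
    [1,-0.05,-0.01,0,0],
    [1,-0.05,-0.01,0,0],
    [1,0,0,0,0],
    [1,0,0,0,0]
  ]
}}

```text
clock: 1.82
position: [0.4542, 0.0771, 0.2416]
ee_rot: [-0.0, 0.795, 0.607, 0.001]
contact_force: [-0.1, -0.6, -0.8]
width: 0.0855
```

Run:
```python
from h import *
s=manip.get_state();c=manip.calibration("wrist"); im=manip.get_image("wrist")
cv2.imwrite("pics/w2.png",im[:,:,::-1]); np.savez("w2.npz",**c)
a=im[120:330,200:480,::-1]; cv2.imwrite("pics/w2c.png",cv2.resize(a,None,fx=2.85,fy=2.85,interpolation=cv2.INTER_CUBIC))
print(s["position"],s["ee_rot"],s["clock"]); T=c["camera_from_world"];print(-T[:3,:3].T@T[:3,3])
```

```text
[0.45418684 0.07714939 0.24156437] [-2.30747197e-04  7.94975119e-01  6.06641553e-01  7.30363909e-04] 1.825
[0.38846612 0.0936532  0.38504068]
```

View pics/w2.png

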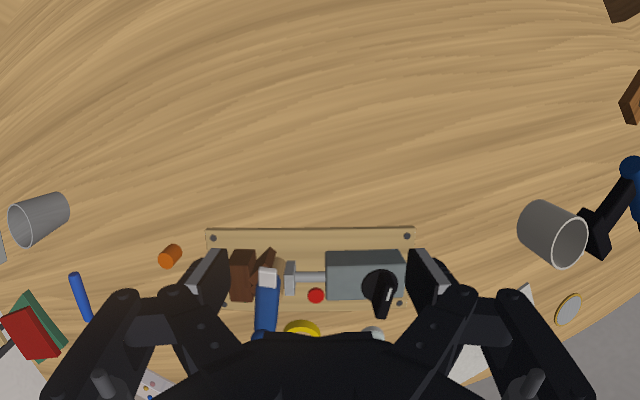

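View pics/w2c.png

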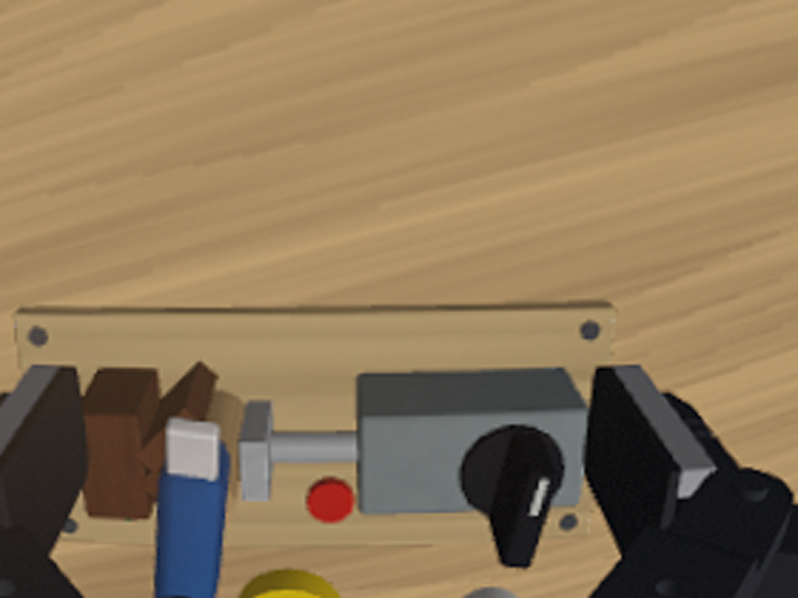

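Call:
{"op": "send_rows", "data": {
  "increments": [
    [1,0,0.045,0,0],
    [1,0,0.045,0,0],
    [1,0,0,0,0],
    [1,0,0,0,0]
  ]
}}

```text
clock: 2.38
position: [0.5408, 0.0534, 0.2406]
ee_rot: [-0.001, 0.795, 0.607, -0.001]
contact_force: [-0.4, 1.1, -0.0]
width: 0.0855
```

Run:
```python
from h import *
s=manip.get_state();c=manip.calibration("wrist"); im=manip.get_image("wrist")
cv2.imwrite("pics/w3.png",im[:,:,::-1]); np.savez("w3.npz",**c)
a=im[90:300,190:470,::-1]; cv2.imwrite("pics/w3c.png",cv2.resize(a,None,fx=2.85,fy=2.85,interpolation=cv2.INTER_CUBIC))
print(s["position"],s["ee_rot"],s["clock"]); T=c["camera_from_world"];print(-T[:3,:3].T@T[:3,3])
```

```text
[0.5408102  0.05341192 0.24056203] [-9.07407847e-04  7.94692951e-01  6.07010608e-01 -6.41980626e-04] 2.375
[0.47549473 0.0699488  0.38421287]
```

View pics/w3c.png

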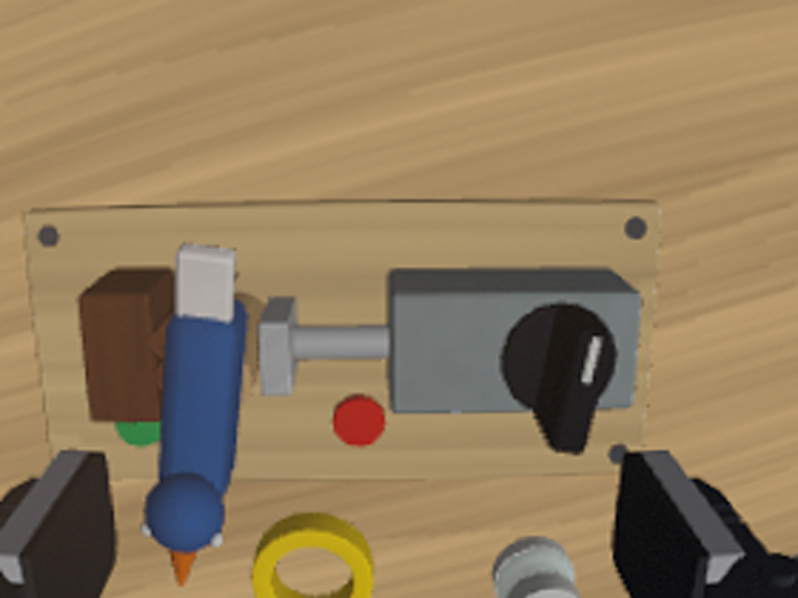

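Run:
```python
from h import *
np.set_printoptions(precision=4,suppress=True)
c=dict(np.load("w3.npz")); P=lambda u,v,z: plane(c,190+u/2.85,90+v/2.85,z,True)
A=P(28,212,.012);B=P(656,203,.012);C=P(640,476,.012);D=P(53,480,.012)
print(A,B,C,D,np.linalg.norm(A-B),np.linalg.norm(B-C))
d=B-A; th=np.arctan2(d[1],d[0]); print("yaw",np.degrees(th)-90, np.degrees(np.arctan2(*(C-D)[1::-1]))-90)
print("plate c",(A+B+C+D)/4)
print("disc c",P(558,355,.07))
r=P(359,420,.02);print("red",r)
print("beak? z", P(182,583,.12))
im=cv2.imread("pics/w3.png")[180:270,350:440]; cv2.imwrite("pics/w3k.png",cv2.resize(im,None,fx=6.6,fy=6.6,interpolation=cv2.INTER_CUBIC))
im=im.astype(float)**.6; cv2.imwrite("pics/w3k.png",cv2.resize(np.clip(im*9.,0,255).astype(np.uint8),None,fx=6.6,fy=6.6,interpolation=cv2.INTER_CUBIC))
```

```text
[ 0.4898 -0.0891  0.012 ] [0.5596 0.181  0.012 ] [0.6883 0.1509 0.012 ] [ 0.6162 -0.1254  0.012 ] 0.27888332256663945 0.1321189893224256
yaw -14.493887731960001 -14.614152424606942
plate c [0.5885 0.0294 0.012 ]
disc c [0.5944 0.1146 0.07  ]
red [0.6194 0.029  0.02  ]
beak? z [ 0.6251 -0.0376  0.12  ]
```

View pics/w3k.png

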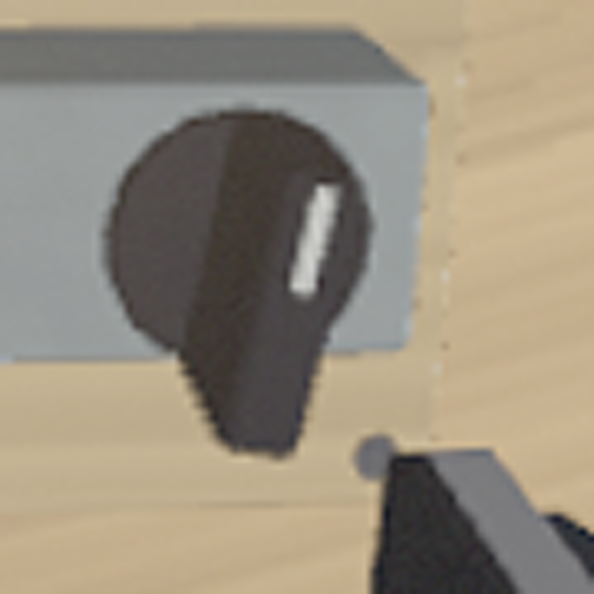

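Run:
```python
from h import *
np.set_printoptions(precision=4,suppress=True)
c=dict(np.load("w3.npz")); P=lambda u,v,z: plane(c,350+u/6.6,180+v/6.6,z,True)
a=P(328,183,.106);b=P(300,294,.106);e=P(265,453,.106)
print(a,b,e,np.linalg.norm(a-e)); print("mid",(a+e)/2)
for p,q in((a,b),(a,e)): print(np.degrees(np.arctan2(*(q-p)[1::-1])))
for x in [(345,185),(295,455),(235,450)]: print(P(*x,.106))
print("edges",[np.degrees(np.arctan2(*(q-p)[1::-1])) for p,q in[(P(345,185,.106),P(295,455,.106))]])
s=manip.calibration("side")
# dowel from knob & plate
yaw=np.radians(-14.55); R=np.array([[np.cos(yaw),-np.sin(yaw)],[np.sin(yaw),np.cos(yaw)]])
k=np.array([.5944,.1146]); o=k-R@[0,.13]; print("origin",o)
for n,u,v in[("tailtop",207,247),]: print(n,plane(c,190+u/2.85,90+v/2.85,.115,True))
w=dict(np.load("w1.npz"))
```

```text
[0.5777 0.1242 0.106 ] [0.5935 0.1169 0.106 ] [0.6174 0.107  0.106 ] 0.043298676971474444
mid [0.5976 0.1156 0.106 ]
-24.92388464059998
-23.45337526053043
[0.5787 0.1267 0.106 ]
[0.6191 0.1115 0.106 ]
[0.6156 0.1025 0.106 ]
edges [np.float64(-20.589546427306658)]
origin [ 0.5617 -0.0112]
tailtop [0.5134 0.009  0.115 ]
```

Call:
{"op": "send_rows", "data": {
  "increments": [
    [1,0.0373,0.0185,0,0],
    [1,0.0372,0.0184,0,0],
    [1,0,0,0.03,0.067],
    [1,0,0,0.03,0.067],
    [1,0,0,0,0],
    [1,0,0,0,0]
  ]
}}

```text
clock: 3.18
position: [0.5966, 0.1146, 0.1827]
ee_rot: [0.0, 0.834, 0.552, 0.001]
contact_force: [0.6, 0.4, 0.5]
width: 0.0849
```

```bash
cat > look.py <<'E'
from h import *
import sys
n=sys.argv[1]
s=manip.get_state();c=manip.calibration("wrist"); im=manip.get_image("wrist")
cv2.imwrite(f"pics/{n}.png",im[:,:,::-1]); np.savez(f"{n}.npz",**c)
q=s["ee_rot"];print(s["position"],"ang",np.degrees(2*np.arctan2(q[2],q[1])),s["clock"],s["qpos"],s["contact_force"],s["moment"],s["width"])
E
python3 look.py w4
```

```text
[0.59662886 0.11463365 0.18268176] ang 67.0601761985213 3.175 [ 7.52212567e-02  3.52940419e-01  1.51359047e+00  2.08431220e-04
  1.27319858e+00 -1.09526055e+00] [0.58421148 0.41784607 0.48207472] [-0.0113966   0.01296188 -0.03601271] 0.08493007728867498
```

View pics/w4.png

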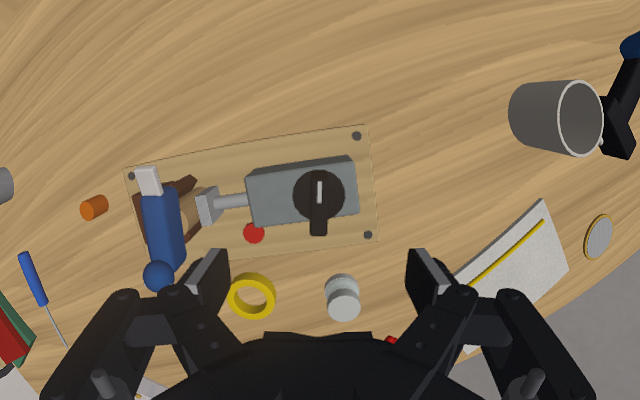

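Call:
{"op": "send_rows", "data": {
  "increments": [
    [1,0,0,0.035,0],
    [1,0,0,0.035,0],
    [1,0,0,0.02,0],
    [1,0,0,0.014,0],
    [1,0,0,0,0]
  ],
  "squeeze": 40
}}

```text
clock: 3.85
position: [0.5965, 0.1141, 0.0774]
ee_rot: [-0.0, 0.834, 0.552, -0.0]
contact_force: [0.0, -0.9, 0.1]
width: 0.0855
```

Call:
{"op": "send_rows", "data": {
  "increments": [
    [0,0,0,0,0],
    [0,0,0,0,0],
    [0,0,0,0,0],
    [0,0,0,0,0],
    [0,0,0,0,0],
    [0,0,0,0,0]
  ]
}}

```text
clock: 4.6
position: [0.5971, 0.1153, 0.0779]
ee_rot: [-0.0, 0.834, 0.552, 0.001]
contact_force: [0.3, 5.2, 4.0]
width: 0.0135
```

```bash
python3 look.py w5
```

```text
[0.59708659 0.1152956  0.07792802] ang 66.96805153181609 4.6 [ 0.07531683  0.44213574  1.65424377  0.0020338   1.04335371 -1.09451819] [0.32677308 5.16278787 3.97057657] [ 0.83487339 -0.03966788  0.02745588] 0.013478615585600654
```

View pics/w5.png

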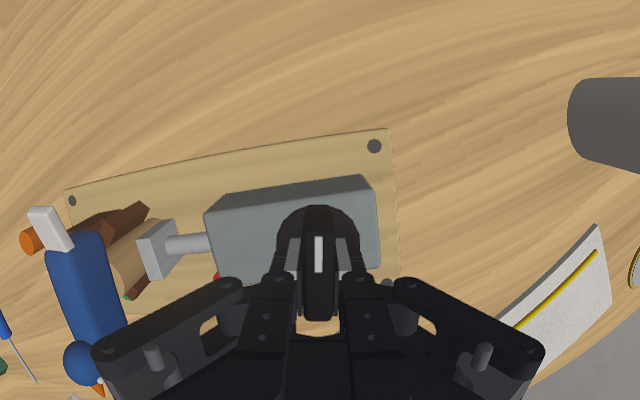

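Call:
{"op": "send_rows", "data": {
  "increments": [
    [0,0.001,0,0,-0.1],
    [0,0,0,0,-0.175],
    [0,0,0,0,-0.175],
    [0,0,0,0,-0.175],
    [0,0,0,0,-0.175],
    [0,0,0,0,-0.175],
    [0,0,0,0,-0.175],
    [0,0,0,0,-0.175]
  ]
}}

```text
clock: 5.65
position: [0.597, 0.1162, 0.0779]
ee_rot: [0.0, 0.316, 0.949, 0.001]
contact_force: [-0.6, 5.6, 3.5]
width: 0.0131
```

Call:
{"op": "send_rows", "data": {
  "increments": [
    [0,0,0,0,-0.08],
    [0,0,0,0,0],
    [0,0,0,0,0]
  ]
}}

```text
clock: 6.02
position: [0.5969, 0.1162, 0.0779]
ee_rot: [0.0, 0.28, 0.96, 0.001]
contact_force: [-1.2, 5.0, 4.6]
width: 0.0136
```

```bash
python3 look.py w6
```

```text
[0.59691266 0.11619167 0.07791165] ang 147.48124881410746 6.025 [ 7.68234532e-02  4.42651592e-01  1.65335900e+00  2.02130338e-03
  1.04479411e+00 -2.49822409e+00] [-1.22181982  5.03994897  4.59675719] [0.80929865 0.00240228 0.1415717 ] 0.013586848662126082
```

View pics/w6.png

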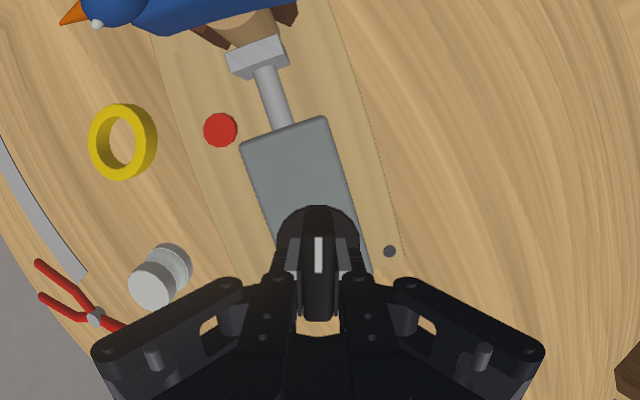

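Call:
{"op": "send_rows", "data": {
  "increments": [
    [1,0,0,0,0],
    [1,0,0,0,0],
    [1,0,0,0,0],
    [1,0,0,-0.05,0],
    [1,0,0,-0.06,0],
    [1,0,0,-0.06,0.18],
    [1,0,0,0,0.18],
    [1,0,0,0,0.18]
  ]
}}

```text
clock: 7.08
position: [0.5971, 0.1148, 0.2485]
ee_rot: [0.001, 0.529, 0.849, 0.0]
contact_force: [-0.3, -0.2, -0.0]
width: 0.0853
```

Call:
{"op": "send_rows", "data": {
  "increments": [
    [1,0,0,0,0.18],
    [1,0,0,0,0.18],
    [1,0,0,0,0.18],
    [1,0,0,0,0.18],
    [1,-0.045,-0.02,0,0],
    [1,-0.045,-0.02,0,0],
    [1,-0.045,-0.02,0,0],
    [1,0,0,0,0]
  ]
}}

```text
clock: 8.07
position: [0.5023, -0.0024, 0.2475]
ee_rot: [0.0, 0.793, 0.609, -0.001]
contact_force: [1.2, 0.2, 0.7]
width: 0.0856
```

```bash
python3 look.py w7
```

```text
[ 0.50230531 -0.00235374  0.24747257] ang 75.07478077132699 8.075 [-1.42416996e-01  1.57235352e-01  1.62332135e+00 -1.21900568e-03
  1.36197627e+00 -1.45246584e+00] [1.17526941 0.24034334 0.66455765] [ 0.0135675   0.00376094 -0.00812256] 0.08559032218009903
```

View pics/w7.png

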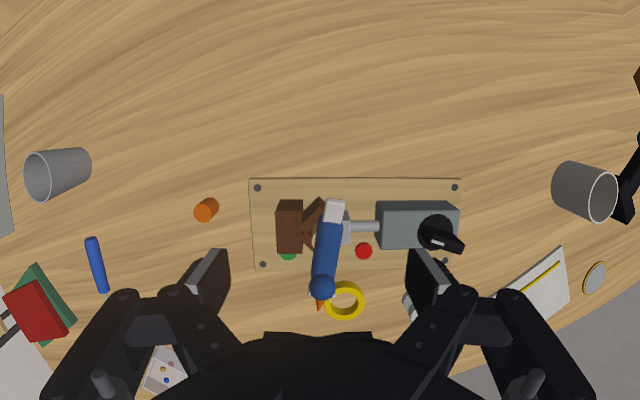

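Call:
{"op": "send_rows", "data": {
  "increments": [
    [1,0,0.04,0,0],
    [1,0,0.04,0,0],
    [1,0,0,0,0],
    [1,0,0,0,0]
  ]
}}

```text
clock: 8.62
position: [0.5818, -0.0197, 0.2466]
ee_rot: [-0.001, 0.792, 0.611, -0.0]
contact_force: [0.2, -0.0, -0.5]
width: 0.0854
```

```bash
python3 look.py w8
python3 - <<'E'
import cv2
a=cv2.imread("pics/w8.png")[110:310,220:486]; cv2.imwrite("pics/w8c.png",cv2.resize(a,None,fx=3,fy=3,interpolation=cv2.INTER_CUBIC))
E
```

```text
[ 0.5818059  -0.01966576  0.24662272] ang 75.33532599113607 8.625 [-1.53575458e-01  2.79689862e-01  1.46144346e+00  4.61947072e-04
  1.40219836e+00 -1.46850285e+00] [ 0.23703484 -0.03778407 -0.52109094] [ 0.01639119  0.02719987 -0.03232983] 0.08537777408518717
```

View pics/w8c.png

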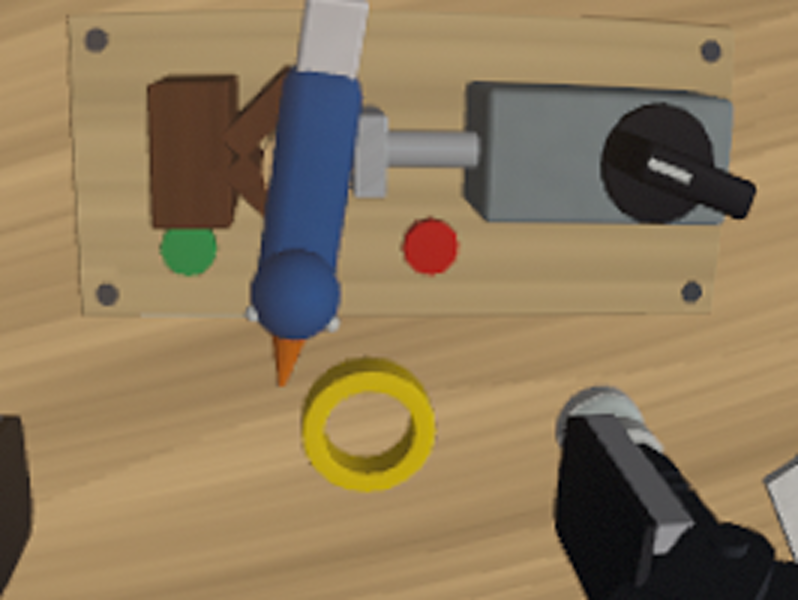

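Run:
```python
from h import *
np.set_printoptions(precision=4,suppress=True)
c=dict(np.load("w8.npz")); P=lambda u,v,z: plane(c,220+u/3,110+v/3,z,True)
ang=lambda p,q: np.degrees(np.arctan2(*(q-p)[1::-1]))
A,B,C,D=P(68,15,.012),P(736,25,.012),P(710,314,.012),P(84,316,.012)
print("plate",(A+B+C+D)/4, ang(A,B)-90,ang(D,C)-90,np.linalg.norm(A-B),np.linalg.norm(B-C))
g=P(188.5,247,.02); r=P(431,246,.02); print("green",g,"red",r)
for z in(.105,.115,.123): 
  a=P(323,75,z);b=P(301,243,z); print(z,"trunk",a,b,ang(a,b), "L",P(283,70,z),P(264,240,z),"R",P(363,80,z),P(338,245,z))
h=P(295,295,.13);t=P(281,386,.13);tail=P(335,0,.12);print("head",h,"beak",t,"tail",tail,ang(tail,t),ang(tail,h))
print("knob",P(658,163,.07), "bar", ang(P(650,163,.106),P(690,180,.106)))
# housing top z=.06 corners
H=[P(490,85,.06),P(732,100,.06),P(726,219,.06),P(489,219,.06)];print("housing",sum(H)/4,H)
```

```text
plate [0.5873 0.0301 0.012 ] -14.179339131563935 -14.649073297091832 0.2847311356520024 0.13150959958265893
green [ 0.5949 -0.0684  0.02  ] red [0.6197 0.0286 0.02  ]
0.105 trunk [0.5351 0.0011 0.105 ] [ 0.5846 -0.0187  0.105 ] -21.746872460661777 L [ 0.5305 -0.0104  0.105 ] [ 0.5807 -0.0298  0.105 ] R [0.5396 0.0126 0.105 ] [ 0.5882 -0.0075  0.105 ]
0.115 trunk [0.5344 0.0009 0.115 ] [ 0.5822 -0.0182  0.115 ] -21.746872460661784 L [ 0.53   -0.0101  0.115 ] [ 0.5785 -0.0288  0.115 ] R [0.5388 0.012  0.115 ] [ 0.5857 -0.0074  0.115 ]
0.123 trunk [0.5339 0.0008 0.123 ] [ 0.5803 -0.0178  0.123 ] -21.74687246066177 L [ 0.5296 -0.0099  0.123 ] [ 0.5767 -0.0281  0.123 ] R [0.5381 0.0115 0.123 ] [ 0.5837 -0.0073  0.123 ]
head [ 0.5934 -0.023   0.13  ] beak [ 0.6202 -0.0344  0.13  ] tail [0.5138 0.0096 0.12  ] -22.439264390121952 -22.27551372224584
knob [0.5963 0.114  0.07  ] bar 56.29777427283615
housing [0.5921 0.1011 0.06  ] [array([0.5557, 0.0594, 0.06  ]), array([0.5816, 0.1532, 0.06  ]), array([0.6273, 0.1431, 0.06  ]), array([0.6039, 0.0485, 0.06  ])]
```

Call:
{"op": "send_rows", "data": {
  "increments": [
    [1,0.004,-0.019,0,0],
    [1,0,0,0.03,0.13],
    [1,0,0,0.03,0],
    [1,0,0,0,0],
    [1,0,0,0,0]
  ],
  "squeeze": 25
}}

```text
clock: 9.3
position: [0.5649, -0.0116, 0.1886]
ee_rot: [0.001, 0.83, 0.558, 0.001]
contact_force: [-0.4, 0.4, 0.8]
width: 0.0854
```

```bash
python3 look.py w9
```

```text
[ 0.56486995 -0.0116      0.18856554] ang 67.85891920782414 9.3 [-1.43801212e-01  2.87032668e-01  1.59819010e+00  1.99330357e-04
  1.25457572e+00 -1.32822460e+00] [-0.37413632  0.35203395  0.80403517] [-0.0163464   0.01449577 -0.01721543] 0.08538565132180884
```

View pics/w9.png

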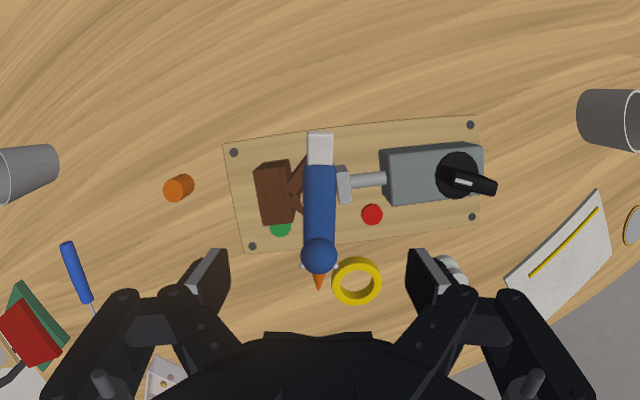

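Call:
{"op": "send_rows", "data": {
  "increments": [
    [1,0.001,0,0.035,0],
    [1,0,0,0.03,0],
    [1,0,0,0.02,0],
    [1,0,0,0.0145,0],
    [1,0,0,0,0],
    [0,0,0,0,0],
    [0,0,0,0,0],
    [0,0,0,0,0]
  ]
}}

```text
clock: 10.35
position: [0.5653, -0.011, 0.0885]
ee_rot: [0.0, 0.83, 0.558, 0.001]
contact_force: [-0.8, 0.0, -0.1]
width: 0.032
```

Call:
{"op": "send_rows", "data": {
  "increments": [
    [0,0,0,0,0],
    [0,0,0,0,0],
    [0,0,0,0,0]
  ]
}}

```text
clock: 10.72
position: [0.5653, -0.0108, 0.0883]
ee_rot: [0.0, 0.83, 0.558, 0.001]
contact_force: [-0.2, 0.8, 5.1]
width: 0.0235
```

```bash
python3 look.py w10
```

```text
[ 0.56531838 -0.0107776   0.08834447] ang 67.83417848048573 10.725 [-1.42379443e-01  3.76628052e-01  1.73784473e+00  4.79559427e-04
  1.02604107e+00 -1.32655749e+00] [-0.21765946  0.77222362  5.10726572] [ 0.20038501  0.10406935 -0.03598009] 0.023519141984525274
```

View pics/w10.png

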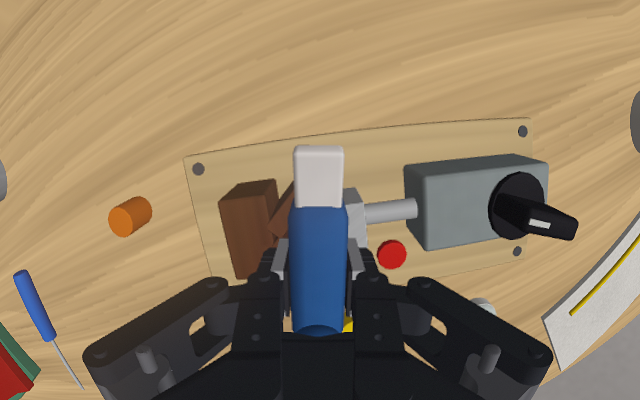

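Call:
{"op": "send_rows", "data": {
  "increments": [
    [0,0,0,0,0.1],
    [0,0,0,0,0.15],
    [0,0,0,0,0.15],
    [0,0,0,0,0.15],
    [0,0,0,0,0.15],
    [0,0,0,0,0],
    [0,0,0,0,0]
  ]
}}

```text
clock: 11.65
position: [0.5658, -0.0108, 0.0884]
ee_rot: [0.0, 0.971, 0.241, 0.001]
contact_force: [1.9, 2.2, 5.0]
width: 0.0239
```

```bash
python3 look.py w11
```

```text
[ 0.56581023 -0.01081258  0.08837746] ang 27.874728395027933 11.65 [-1.42424179e-01  3.76758381e-01  1.73752426e+00  6.73304347e-04
  1.02524041e+00 -6.29278746e-01] [1.85905774 2.23442437 5.02674936] [ 0.25802283 -0.21552886 -0.02368501] 0.023880533877949084
```

View pics/w11.png

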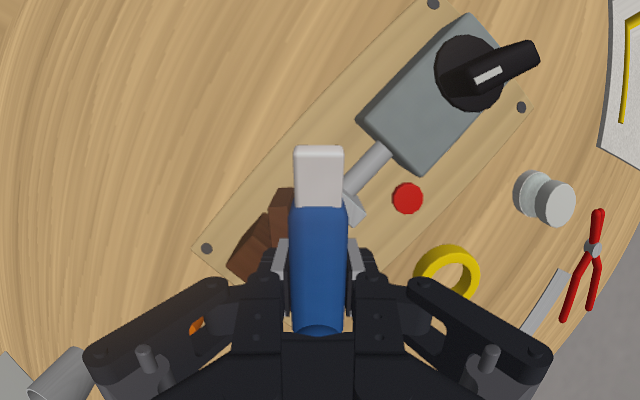

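Call:
{"op": "send_rows", "data": {
  "increments": [
    [1,0,0,0,0],
    [1,0,0,0,0],
    [1,0,0,0,0],
    [1,0,0,-0.04,0],
    [1,0,0,-0.06,0],
    [1,0,0,-0.06,-0.16],
    [1,0,0,0,-0.16],
    [1,0,0,0,-0.16]
  ]
}}

```text
clock: 12.7
position: [0.5651, -0.0111, 0.2488]
ee_rot: [0.001, 0.885, 0.466, 0.001]
contact_force: [1.0, 0.2, 0.0]
width: 0.0851
```

Call:
{"op": "send_rows", "data": {
  "increments": [
    [1,0,0,0,-0.16],
    [1,0,0,0,-0.16],
    [1,0.02,0.0,0,0],
    [1,0,0,0,0],
    [1,0,0,0,0]
  ]
}}

```text
clock: 13.32
position: [0.5705, 0.0087, 0.2477]
ee_rot: [-0.0, 0.801, 0.599, -0.0]
contact_force: [0.4, 0.5, -0.1]
width: 0.0855
```

```bash
python3 look.py w12
python3 - <<'E'
import cv2
a=cv2.imread("pics/w12.png")[130:330,200:466]; cv2.imwrite("pics/w12c.png",cv2.resize(a,None,fx=3,fy=3,interpolation=cv2.INTER_CUBIC))
E
```

```text
[0.57052269 0.00867431 0.24765663] ang 73.56162687601503 13.325 [-1.06550824e-01  2.60870523e-01  1.48552860e+00 -2.79114712e-04
  1.39552480e+00 -1.39039470e+00] [ 0.41060696  0.4971848  -0.14292368] [ 0.01182327 -0.03583517  0.02185177] 0.08546437241711693
```

View pics/w12c.png

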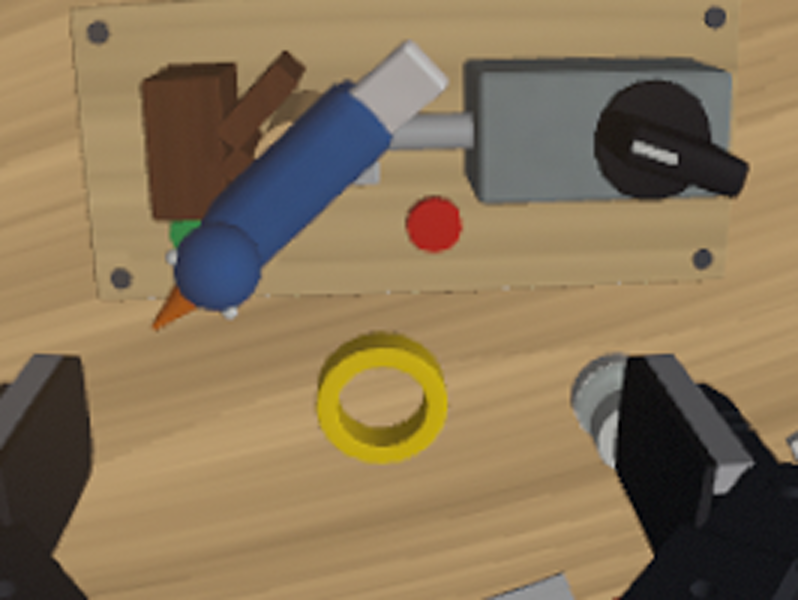

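Run:
```python
from h import *
np.set_printoptions(precision=4,suppress=True)
c=dict(np.load("w12.npz")); P=lambda u,v,z: plane(c,200+u/3,130+v/3,z,True)
ang=lambda p,q: np.degrees(np.arctan2(*(q-p)[1::-1]))
for z in (.11,.123):
  L=[P(335,85,z),P(215,205,z)];R=[P(390,140,z),P(262,262,z)]
  print(z,ang(*L),ang(*R),"far mid",(L[0]+R[0])/2)
tail=P(416,72,.12);t=P(155,328,.13);h=P(218,267,.13);print(tail,t,h,ang(tail,t),ang(tail,h),ang(h,t))
r=P(433,224,.02);print("red",r)
g=np.array([.5949,-.0684])
for y in(-58,-60,-62,-64):
  u=np.array([np.cos(np.radians(y)),np.sin(np.radians(y))]); o=t[:2]-.06*u; d=g-o; print(y,o,"lateral",-u[1]*d[0]+u[0]*d[1])
# green z-check from other views
for f,uu,vv in(("w8",220+188.5/3,110+247/3),): print(plane(dict(np.load(f+".npz")),uu,vv,.02,True))
```

```text
0.11 -61.56461674534766 -62.00237707124031 far mid [0.5515 0.0164 0.11  ]
0.123 -61.564616745347706 -62.002377071240296 far mid [0.5493 0.0169 0.123 ]
[0.5426 0.0352 0.12  ] [ 0.594 -0.063  0.13 ] [ 0.5806 -0.0374  0.13  ] -62.32611334033878 -62.34203480220635 -62.28101608729076
red [0.6196 0.0282 0.02  ]
-58 [ 0.5623 -0.0121] lateral -0.002148581451740055
-60 [ 0.564 -0.011] lateral -0.001970993858990782
-62 [ 0.5659 -0.01  ] lateral -0.0017910049138326924
-64 [ 0.5677 -0.0091] lateral -0.001608833905070245
[ 0.5949 -0.0684  0.02  ]
```

Call:
{"op": "send_rows", "data": {
  "increments": [
    [1,0.037,-0.002,0,0],
    [1,0.037,-0.002,0,0],
    [1,0.0365,-0.001,0,0],
    [1,0,0,0,-0.18],
    [1,0,0,0,-0.18],
    [1,0,0,0,-0.18],
    [1,0,0,0,-0.18],
    [1,0,0,0,-0.18]
  ]
}}

```text
clock: 14.38
position: [0.597, 0.1154, 0.2478]
ee_rot: [0.0, 0.459, 0.889, -0.0]
contact_force: [-0.3, -0.7, -0.8]
width: 0.0855
```

Call:
{"op": "send_rows", "data": {
  "increments": [
    [1,0,0,0.03,-0.18],
    [1,0,0,0.03,-0.18],
    [1,0,0,0,-0.03],
    [1,0,0,0,0],
    [1,0,0,0,0]
  ],
  "squeeze": 50
}}

```text
clock: 15.0
position: [0.598, 0.1157, 0.1894]
ee_rot: [0.001, 0.281, 0.96, 0.001]
contact_force: [-0.1, 0.8, 0.1]
width: 0.0854
```

```bash
python3 look.py w13
```

```text
[0.59802523 0.11569711 0.18944673] ang 147.38926126533224 15.0 [ 7.68833879e-02  3.50132170e-01  1.50047933e+00  6.40131018e-05
  1.28795421e+00 -2.49556228e+00] [-0.06395587  0.82850219  0.14885415] [ 0.01314404  0.03338806 -0.00963448] 0.08535407189305141
```

View pics/w13.png

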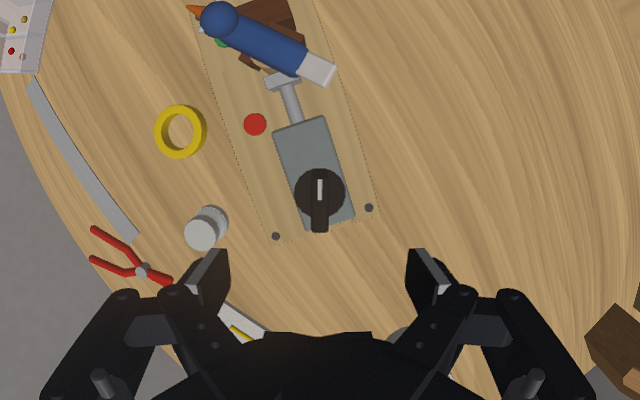

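Call:
{"op": "send_rows", "data": {
  "increments": [
    [1,0.0015,0,0.035,0],
    [1,0,0,0.035,0],
    [1,0,0,0.025,0],
    [1,0,0,0.0165,0],
    [1,0,0,0,0],
    [0,0,0,0,0],
    [0,0,0,0,0],
    [0,0,0,0,0]
  ]
}}

```text
clock: 16.05
position: [0.5963, 0.1165, 0.0772]
ee_rot: [0.001, 0.28, 0.96, 0.0]
contact_force: [-0.5, 0.5, 0.5]
width: 0.0323
```

Call:
{"op": "send_rows", "data": {
  "increments": [
    [0,0,0,0,0],
    [0,0,0,0,0],
    [0,0,0,0,0]
  ]
}}

```text
clock: 16.42
position: [0.5966, 0.1162, 0.077]
ee_rot: [0.001, 0.28, 0.96, 0.0]
contact_force: [1.2, -1.2, 3.0]
width: 0.0135
```

Call:
{"op": "send_rows", "data": {
  "increments": [
    [0,0,0,0,0.1],
    [0,0,0,0,0.175],
    [0,0,0,0,0.175],
    [0,0,0,0,0.175],
    [0,0,0,0,0.175],
    [0,0,0,0,0.175],
    [0,0,0,0,0.175],
    [0,0,0,0,0.175]
  ]
}}

```text
clock: 17.42
position: [0.5968, 0.1158, 0.077]
ee_rot: [0.001, 0.813, 0.583, 0.001]
contact_force: [1.7, -2.8, 3.7]
width: 0.0132
```

Call:
{"op": "send_rows", "data": {
  "increments": [
    [0,0,0,0,0.08],
    [0,0,0,0,0.08],
    [0,0,0,0,0.07],
    [0,0,0,0,0],
    [0,0,0,0,0]
  ]
}}

```text
clock: 18.05
position: [0.5968, 0.1157, 0.077]
ee_rot: [0.001, 0.873, 0.488, 0.001]
contact_force: [1.5, -4.5, 5.3]
width: 0.0132
```

```bash
python3 look.py w14
```

```text
[0.59677206 0.11571248 0.07697081] ang 58.45312554910646 18.05 [ 7.79233777e-02  4.42818121e-01  1.65587886e+00 -1.57117647e-03
  1.04069932e+00 -9.41483196e-01] [ 1.49780854 -4.52761354  5.30198791] [-0.78356498 -0.33789377  0.01830368] 0.013168050681741312
```

View pics/w14.png

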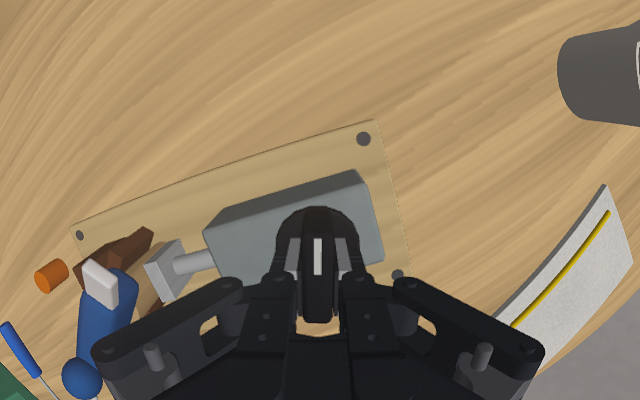

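Call:
{"op": "send_rows", "data": {
  "increments": [
    [1,0,0,0,0],
    [1,0,0,0,0],
    [1,0,0,0,0],
    [1,0,0,-0.05,0],
    [1,0,0,-0.06,0],
    [1,0,0,-0.06,0],
    [1,-0.03,0,0,-0.13],
    [1,-0.04,0,0,-0.13]
  ]
}}

```text
clock: 19.1
position: [0.5635, 0.0548, 0.2471]
ee_rot: [0.0, 0.8, 0.599, 0.001]
contact_force: [-0.3, -0.9, -0.3]
width: 0.0855
```

Call:
{"op": "send_rows", "data": {
  "increments": [
    [1,-0.04,0,0,0],
    [1,0,0,0,0],
    [1,0,0,0,0],
    [1,0,0,0,0]
  ]
}}

```text
clock: 19.6
position: [0.5524, 0.0172, 0.2461]
ee_rot: [-0.0, 0.802, 0.597, 0.0]
contact_force: [0.8, -0.1, 0.5]
width: 0.0851
```

```bash
python3 look.py w15
python3 - <<'E'
import cv2
from rig import manip
a=cv2.imread("pics/w15.png")[130:330,200:466]; cv2.imwrite("pics/w15c.png",cv2.resize(a,None,fx=3,fy=3,interpolation=cv2.INTER_CUBIC))
cv2.imwrite("pics/side2.png",manip.get_image("side")[:,:,::-1])
E
```

```text
[0.55240572 0.01715221 0.24611121] ang 73.3425431386585 19.6 [-9.53563818e-02  2.34267365e-01  1.52614824e+00  7.53964727e-04
  1.38138892e+00 -1.37556727e+00] [ 0.75969123 -0.10793965  0.5447714 ] [-0.0001232  -0.01175919  0.04563197] 0.08513037330804579
```

View pics/w15c.png

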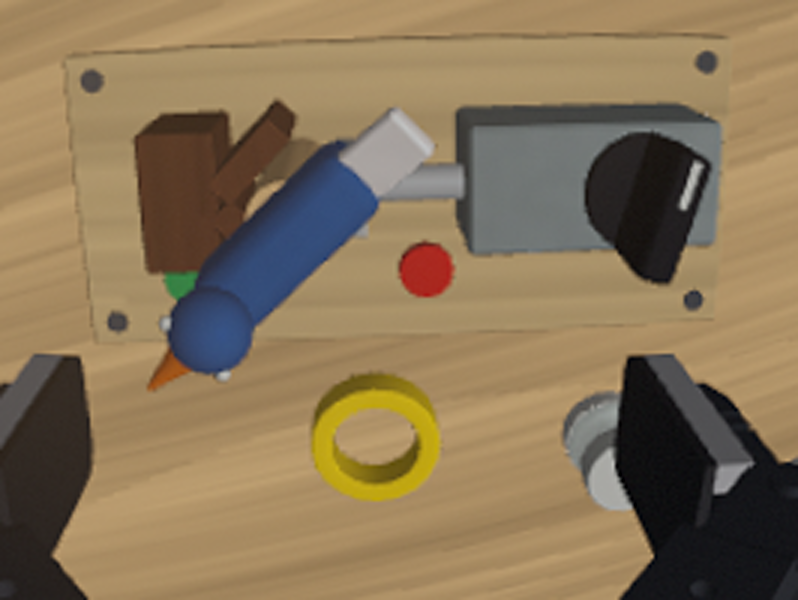

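View pics/side2.png

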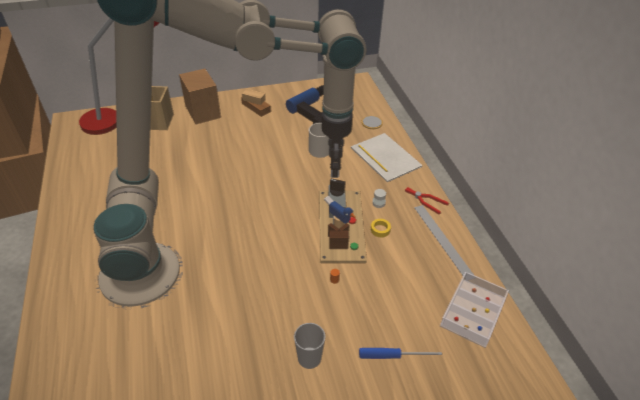

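Run:
```python
from h import *
np.set_printoptions(precision=4,suppress=True)
c=dict(np.load("w15.npz")); P=lambda u,v,z: plane(c,200+u/3,130+v/3,z,True)
ang=lambda p,q: np.degrees(np.arctan2(*(q-p)[1::-1]))
tail=P(405,137,.12);t=P(150,388,.13);h=P(210,330,.13);y=np.radians(ang(tail,t))
print(tail,t,np.degrees(y),ang(tail,h),"red",P(426,270,.02))
u=np.array([np.cos(y),np.sin(y)]);d=np.array([.5949,-.0684])-(t[:2]-.06*u);print("dowel",t[:2]-.06*u,"x,y of green",u@d,-u[1]*d[0]+u[0]*d[1])
print("bar",ang(P(694,163,.106),P(655,280,.106)))
manip.sign_off()
```

```text
[0.5421 0.0354 0.12  ] [ 0.5941 -0.063   0.13  ] -62.16351452325805 -62.29054678110388 red [0.6198 0.0285 0.02  ]
dowel [ 0.566  -0.0099] x,y of green 0.065189015072566 -0.0017939294006378906
bar -30.506625766066115
the job is handed in; nothing more can be done
```

The bird's beak now points at the green marker, the screw is tight again, and I handed the job in at about 20 s of the 61 s allowed. No verdict was reported.

- **Backing off:** I turned the knob about 1.40 rad anticlockwise.
- **Turning the bird:** I gripped it across the trunk and turned it about 40° clockwise in place, without lifting it.
- **Tightening:** I turned the knob about 1.55 rad clockwise, 0.15 rad past where it started. Then I let go and raised the gripper clear.

**Last checks, after release:**
- The bird's yaw is about -62.2°. The green marker lies 65 mm ahead of the dowel axis and about 2 mm off the beak's line, against the 10 mm allowed.
- The dowel axis is within about 2 mm of where I measured it at the start, and the bird looks upright.
- The knob bar sits at roughly -0.3 rad relative to the clamp, if its drawn angle is the screw angle. I could not measure the jaw force directly. From the stated starting range and the extra turn it should be at least 12 N.
- In the last side picture the bystanders look undisturbed, judged by eye. The force reading showed no contact on the arm.

No check failed or disagreed.

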